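# Set the pantry timer to 35 minutes and start it

### The job

Set the kitchen timer on the pantry shelf to 35 minutes: with a fingertip behind the stud on its dial, push the dial round clockwise, counting one click for every 5 minutes, until its pointer line and stud rest at the seventh mark clockwise from the long zero mark, without going past it. Then press the start button right down with a fingertip and let it come up again. Work gently and grip nothing: the timer stays on the shelf about where it is, and the things around it are left alone.

Things in the scene. Friction and masses are not known exactly. Their poses are not given: they have to be found in the camera images.
- timer: stainless steel kitchen timer lying on its back, loose on the shelf on a rubber foot, 1.05 kg in all: a box 120 mm (its x) by 185 mm (its y), face 45 mm above the shelf. Origin at the centre of its underside; x points to the zero mark's side, y towards the dial's end, z up. On the face: a click dial at one end, a start button at the other. Around the dial twelve dark tick marks 30 degrees apart; the zero mark is the long broad one, on the timer's +x side of the dial
- dial (a joint): turn of the dial in rad: 0 = stud and pointer line at the zero mark (0 minutes), growing clockwise seen from above. One click, 5 minutes, every 0.5236 rad (30 degrees); sprung detents pull it into each click position (about 0.045 Nm to push out of one, some 1.5 to 3 N square behind the stud; more than about 5 N on the stud slides the whole timer; past half-way it snaps on to the next by itself). Stops just below 0 and at 5.9; it can start at any of the clicks 0 to 3
- dial_centre (a point): point on the dial's axis at the top of its flat disc, 55 mm above the shelf; it lies at (0, 32) mm in the timer's x, y. The disc is 88 mm across and flat apart from the finger stud
- finger_stud (a point): centre of the finger stud: a black upright round peg fixed on the dial near its rim and turning with it, 14 mm across, standing 18 mm above the disc (from 55 to 73 mm above the shelf). This point is on the peg's axis, 34 mm from the dial's axis and 63 mm above the shelf; its x points radially outward. A dark line on the disc runs from the dial's centre through the stud to the rim: this is the pointer, so the stud stands at the mark that the dial is set to
- start_button (a joint): how far the start button is pressed, m: 0 = up, 0.006 = fully down; springs back, 2 N to start and 5 N at the bottom
- button_top (a point): centre of the start button's top: a plain round metal cap 28 mm across at the end of the timer away from the dial, at (0, -60) mm in the timer's x, y; its top is 59 mm above the shelf, 14 mm above the face, and moves down with it
- tumbler: bystander: short clear glass tumbler, 72 mm across, 78 mm tall; origin at the centre of its underside, z up
- creamer: bystander: blue ceramic creamer with a loop handle, 72 mm across without it, 75 mm tall; origin at the centre of its underside, z up
- spoon_rest: bystander: wooden spoon rest, a shallow tray 85 x 130 mm, 18 mm tall; origin at the centre of its underside, z up
- spice_jar: bystander: small amber glass spice jar, 46 mm across, 75 mm tall; origin at the centre of its underside, z up
- ramekin: bystander: white ceramic ramekin, 76 mm across, 42 mm tall; origin at the centre of its underside, z up

How it is judged:
By the outcome, as a careful person would: the job done as asked, in the order asked, and still so for the second after the job is handed in, with the robot touching nothing.
It also fails if it takes over 58 s, if anything falls off the work surface, if the arm or the gripper's body presses on something with over 40 N, if the wrist force passes 120 N, or if a joint passes its speed limit or range.

### The arm

A 6-joint arm with a two-finger parallel gripper is mounted at the origin on the work surface. World frame = base frame: x ahead of the robot, y to its left, z up, the work surface at z = 0. Lengths are in m, angles in degrees, forces in N, time in s.
With the tool pointing down it reaches from about 0.225 to 0.725 m from the base axis. Payload 3.1 kg.
Tool frame: the origin (TCP) lies between the finger pads; the fingertips stand ctrl.tip_reach ahead of it and the grasp point (between the pads) lies 3 mm ahead of it (ctrl.tip_reach is the distance from the TCP to the fingertips, in m); x points along the fingers, z is the direction in which the jaws open and shut, and the axes are right-handed (so a half turn about x gives the same grasp; the last joint's range is limited). The gripper opens to 85 mm and grips with 20 to 120 N. Pads are 22 mm wide; open, the fingers measure 114 mm over their backs; the gripper's body (76 mm by 85 mm) begins 54 mm behind the grasp point. The pads swing forward as they close: fully open they stand 13 mm farther back than shut.
Start: joints at [-74.416, 2.75, 5.684, 92.934, 0, 82.678], TCP at [0.204, -0.484, 0.253] pointing down, gripper open.
Joint ranges: [-166.93, 166.93], [-56.73, 111.36], [-69.38, 81.34], [-121.58, 131.49], [-85.45, 84.26], [-180, 180]. Speed limits (degrees/s): [159.86, 159.86, 180, 180, 180, 180].

### API

Orientations are given as a 3x3 rotation matrix whose columns are the frame's x, y, z axes.
In Python, from plant import monitor, capture, get_calibration, hand_in, ctrl gives the robot as it stands. The module is installed in compiled form; this text tells all that it offers.
- The arm moves only by the shell command python3 -m inch 'ROWS' [OPENING] [FORCE]. ROWS is JSON, a list of rows, each a list of 2 entries, a list of its own where there are three numbers: the shift along the tool's x, y, z in units of 0.5 m (1.0 is 0.5 m), then the turn, a rotation vector about the tool's x, y, z in units of 180 degrees (1.0 is 180 degrees). A call has 1 to 8 rows; each row is the pose to reach, as a shift and turn from the pose measured when the call began, along the tool's axes at that moment, turning the shorter way round; what a row does not reach only later rows make up. A row lasts 1/12 s, in which the tool goes at most 41.7 mm and 7.16 degrees, less where a joint would pass 70% of its speed; a pose out of reach is approached as far as the arm can. A call with a number of a shift or a turn outside -1 to 1 is refused whole. A call with a gripper value outside its range is refused whole. OPENING is the closure, from -1 (fully open) to 1 (shut), so that 0 is half open, set as the call begins (- or left out, the last holds). The fingers move at their own pace and stop on an object; FORCE is the grip in N (left out, the last holds). Time passes only in rows, so rows that repeat a pose let the fingers close. It gives the time, the measured TCP pose, the force and the opening at its end, in the units of the state.
- monitor.sense(): the state, without advancing time (a new reading comes with each control period).
- capture(name): name is "scene" or "top" or "wrist"; returns the picture (384x512x3 uint8, red, green, blue); there is no depth.
- get_calibration(name): a dict with "mtx" (3x3 intrinsics, pixels), "dist_coeffs" ([k1, k2, p1, p2, k3] as OpenCV has them; the pictures are not rectified), "extrinsics" (4x4, takes a point from camera to world coordinates); the wrist camera has in their place "T_tool_cam" (4x4, takes a point from camera to tool coordinates, whose origin is the TCP and whose axes are the tool frame's). Camera axes: x right, y down, z forward; pixel columns grow to the right and rows downward; lengths in m; the calibration is good to about 2 mm. A picture is of the moment at which its call begins: read the wrist's pose just before it. get_calibration takes no time and is no camera call.
- hand_in(): hands the job in, once; it reports no verdict.
The state is a dict: "t": time; "q": joint angles; "qd": joint speeds; "joint_efforts": joint torques, N m; "ee_pos": TCP position; "orientation": TCP orientation; "wrist_force": force on the tool from outside, world axes, zero at the start; "torque": the same for the moment, N m; "finger_gap": finger opening in m.
Only numpy, scipy, OpenCV 4.12 (cv2) and the standard library are available. Lean on these libraries where they do the work, as an engineer would, in place of code of your own. Each camera call takes 0.05 s, during which the arm holds its last target. There are 200 camera calls.

## Working session

There is one attempt and no reset: what is moved stays moved. The work goes in short steps, Python scripts to look and compute and a shell command to move; the robot and the scene stay as the last step left them, time stands still between calls to the robot, and variables do not carry over. Pictures are saved under pics/ and viewed, about 8 in all and at most 12, crops included, and the job is handed in when it is done.

```bash
mkdir -p pics; python3 - <<'E'
from plant import monitor,capture,get_calibration,ctrl
import cv2,numpy as np
s=monitor.sense();print(s['t'],s['ee_pos'],s['orientation'],s['finger_gap'],ctrl.tip_reach)
for n in('scene','top'):
    c=get_calibration(n);print(n,np.round(c['mtx'],1).tolist(),c['dist_coeffs'],np.round(c['extrinsics'],4).tolist())
print(get_calibration('wrist'))
a=capture('scene');b=capture('top')
np.savez('im0.npz',scene=a,top=b)
cv2.imwrite('pics/top0.png',cv2.cvtColor(b,4));cv2.imwrite('pics/scene0.png',cv2.cvtColor(a,4))
E
```

```text
0.0 [ 0.20418568 -0.48305392  0.25211662] [[-6.12986918e-04  9.21147287e-01  3.89213693e-01]
 [ 2.27703284e-03  3.89214043e-01 -9.21144529e-01]
 [-9.99997220e-01  3.21602814e-04 -2.33606574e-03]] 0.08553185877719185 0.022
scene [[437.4, 0.0, 257.9], [0.0, 437.4, 186.1], [0.0, 0.0, 1.0]] [-0.10559892  0.          0.          0.          0.        ] [[0.7419, 0.4532, -0.4941, 1.0881], [0.6704, -0.4879, 0.5591, -0.558], [0.0123, -0.746, -0.6658, 0.7711], [0.0, 0.0, 0.0, 1.0]]
top [[458.6, 0.0, 253.0], [0.0, 458.6, 196.9], [0.0, 0.0, 1.0]] [0.04855537 0.         0.         0.         0.        ] [[-0.0292, -0.9789, 0.2024, 0.3836], [-0.9996, 0.0295, -0.0017, 0.0336], [-0.0043, -0.2024, -0.9793, 1.0306], [0.0, 0.0, 0.0, 1.0]]
{'mtx': array([[342.45216123,   0.        , 256.93087794],
       [  0.        , 342.45216123, 193.15866256],
       [  0.        ,   0.        ,   1.        ]]), 'dist_coeffs': array([0.03015169, 0.        , 0.        , 0.        , 0.        ]), 'T_tool_cam': array([[-1.46393159e-03, -2.63322301e-01,  9.64706807e-01,
        -1.22052324e-01],
       [ 4.77285403e-04, -9.64707914e-01, -2.63321879e-01,
         6.62695321e-02],
       [ 9.99998815e-01,  7.49552603e-05,  1.53794628e-03,
        -8.31163351e-04],
       [ 0.00000000e+00,  0.00000000e+00,  0.00000000e+00,
         1.00000000e+00]])}
```

View pics/top0.png

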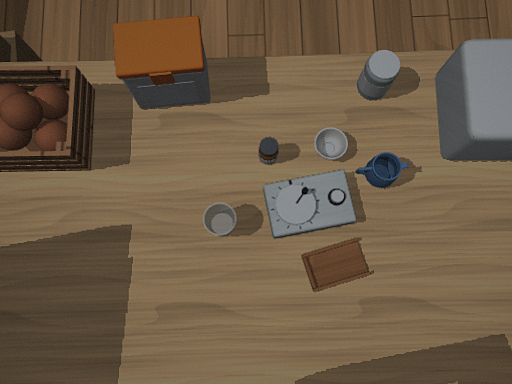

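View pics/scene0.png

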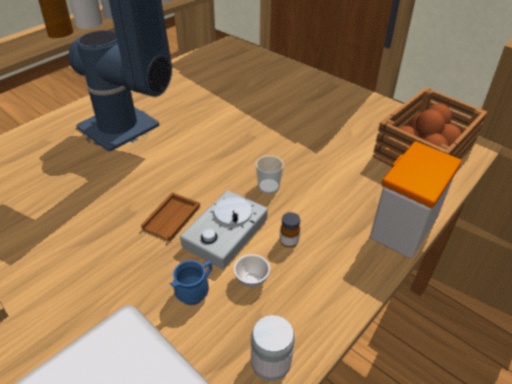

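```bash
cat > h.py <<'E'
import numpy as np,cv2
from plant import get_calibration
def ray(n,px,T=None):
    c=get_calibration(n)
    T=c['extrinsics'] if T is None else T
    u=cv2.undistortPoints(np.array(px,float).reshape(-1,1,2),c['mtx'],c['dist_coeffs']).reshape(-1,2)
    d=np.c_[u,np.ones(len(u))]@T[:3,:3].T
    return T[:3,3],d/np.linalg.norm(d,axis=1)[:,None]
def plane(n,px,z,T=None):
    o,d=ray(n,px,T); return o+d*((z-o[2])/d[:,2])[:,None]
def proj(n,P,T=None):
    c=get_calibration(n);T=c['extrinsics'] if T is None else T
    W=np.linalg.inv(T)
    return cv2.projectPoints(np.array(P,float).reshape(-1,3),cv2.Rodrigues(W[:3,:3])[0],W[:3,3],c['mtx'],c['dist_coeffs'])[0].reshape(-1,2)
def tri(rays):
    A=0;b=0
    for o,d in rays:
        M=np.eye(3)-np.outer(d,d);A=A+M;b=b+M@o
    p=np.linalg.solve(A,b);return p,[np.linalg.norm((np.eye(3)-np.outer(d,d))@(p-o)) for o,d in rays]
E
python3 - <<'E'
import numpy as np,cv2
d=np.load('im0.npz')
a=cv2.resize(d['top'][160:250,250:370],None,fx=6,fy=6,interpolation=cv2.INTER_CUBIC)
cv2.imwrite('pics/topcrop.png',a[:,:,::-1])
b=cv2.resize(d['scene'][180:280,170:280],None,fx=6,fy=6,interpolation=cv2.INTER_CUBIC)
cv2.imwrite('pics/scenecrop.png',b[:,:,::-1])
E
```

```text
(no output)
```

View pics/topcrop.png

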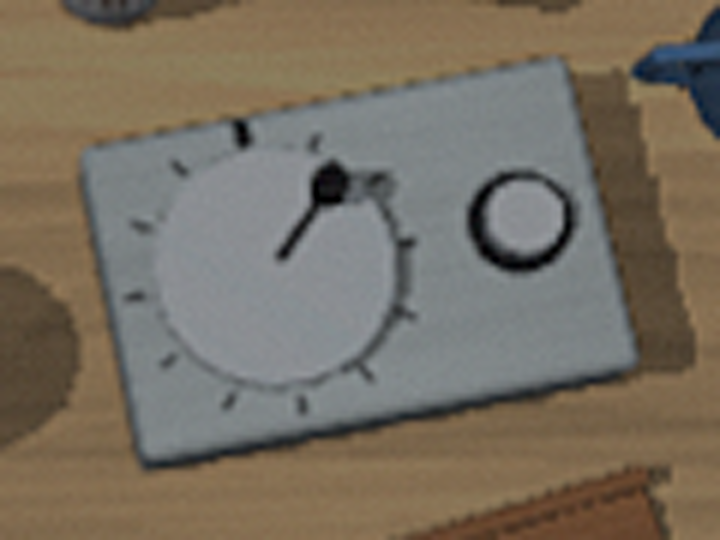

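View pics/scenecrop.png

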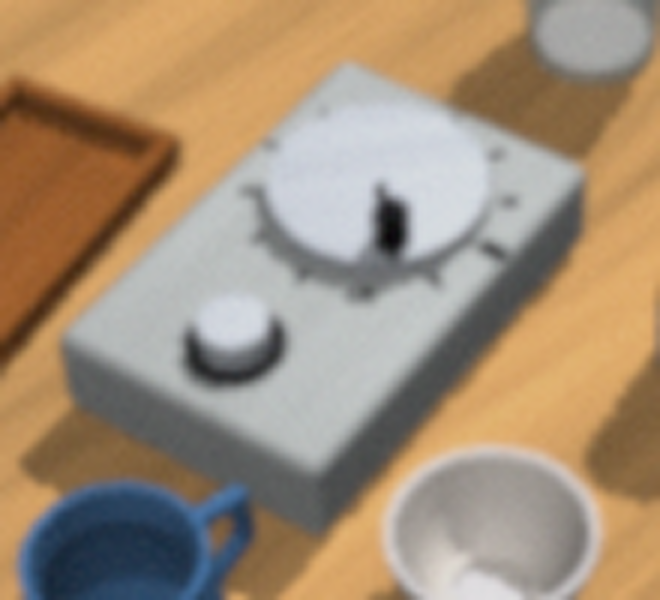

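```bash
python3 - <<'E'
from h import *
t=lambda p:(np.array(p,float)+.5)/6-.5+[250,160]
s=lambda p:(np.array(p,float)+.5)/6-.5+[170,180]
for n,a,b in [('button',(525,217),(232,318)),('dial',(280,262),(378,182)),('stud top',(332,178),(390,203)),('c1',(82,150),(583,176)),('c2',(563,58),(320,475)),('c4',(148,463),(350,63)),('c3',(635,358),(65,340)),('zero',(241,134),(495,251))]:
    o,d=ray('top',t(a));o2,d2=ray('scene',s(b))
    p,e=tri([(o,d[0]),(o2,d2[0])]);print(n,np.round(p*1000,1),np.round(np.array(e)*1000,1))
f=plane('top',t([(82,150),(563,58),(635,358),(148,463)]),.045);print(f*1000)
print('sides',[np.linalg.norm(f[i]-f[i-1])*1000 for i in range(4)])
ctr=f.mean(0);y=(f[0]+f[3]-f[1]-f[2]);y/=np.linalg.norm(y);x=np.array([y[1],-y[0],0]);print('ctr',ctr,'x',x,'y',y)
for n,a,z in [('dial',(280,262),.055),('button',(525,217),.059),('stud',(332,178),.073),('zero',(241,134),.045)]:
    p=plane('top',t([a]),z)[0]-ctr;print(n,plane('top',t([a]),z)[0]*1000,'timer',p@x*1000,p@y*1000)
E
```

```text
button [ 582.1 -148.6   59.9] [1.2 1.2]
dial [569.2 -60.1  56.2] [1.4 1.4]
stud top [594.9 -78.4  76.1] [0.9 0.9]
c1 [615.7   8.7  41. ] [0.5 0.5]
c2 [ 646.1 -169.1   42.2] [2.2 2.2]
c4 [500.6  -9.4  41.8] [2.8 2.8]
c3 [ 532.4 -188.1   42.3] [1.1 1.1]
zero [619.8 -48.9  45.2] [1.7 1.7]
[[ 614.42566093    8.45753352   45.        ]
 [ 643.86925051 -170.22205763   45.        ]
 [ 531.28506543 -188.35452413   45.        ]
 [ 498.34390579  -11.32654052   45.        ]]
sides [np.float64(117.75560904573365), np.float64(181.08926324240306), np.float64(114.03501686068202), np.float64(180.06672923815717)]
ctr [ 0.57198097 -0.0903614   0.045     ] x [0.98496649 0.17274551 0.        ] y [-0.17274551  0.98496649  0.        ]
dial [568.44802247 -61.2688533   55.        ] timer 1.5457708378610688 29.265481810892346
button [ 581.53537235 -149.67125912   59.        ] timer -0.834747030455706 -60.06870659166953
stud [594.92289308 -79.48155404  73.        ] timer 24.476468898924047 6.753166763575839
zero [618.69083184 -50.22357715  45.        ] timer 52.94127636283537 31.465488809640057
```

```bash
python3 -m inch '[[[0,0.5,-0.25],[-0.3,0,0]],[[0,0.5,-0.25],[-0.3,0,0]],[[0,0.5,-0.25],[-0.3,0,0]],[[0,0.5,-0.25],[-0.3,0,0]],[[0,0.5,-0.25],[-0.3,0,0]],[[0,0.5,-0.25],[-0.3,0,0]],[[0,0.5,-0.25],[-0.3,0,0]],[[0,0.5,-0.25],[-0.3,0,0]]]' 1 20
cat > go.py <<'E'
# go.py x y z yaw : shift/turn in move units from the present pose, for TCP target, tool x down, tool y at world yaw
import sys;from h import *;from plant import monitor,ctrl
from scipy.spatial.transform import Rotation as R
x,y,z,w=map(float,sys.argv[1:5]);w=np.radians(w)
s=monitor.sense();O=s['orientation'];p=s['ee_pos']
X=np.array([0,0,-1.]);Y=np.array([np.cos(w),np.sin(w),0]);T=np.c_[X,Y,np.cross(X,Y)]
print('t',s['t'],'p',np.round(p,4),'yaw',np.degrees(np.arctan2(O[1,1],O[0,1])).round(2),'q6',s['q'][5],'gap',s['finger_gap'],'tip',ctrl.tip_reach,'F',np.round(s['wrist_force'],2))
print('shift',np.round(O.T@([x,y,z]-p)/.5,4).tolist(),'turn',np.round(R.from_matrix(O.T@T).as_rotvec()/np.pi,4).tolist())
E
python3 go.py .5785 -.049 .17 -140
```

```text
t: 0.77
ee_pos: [0.3884, -0.2661, 0.2521]
orientation: [[0.001, 0.215, 0.977], [0.005, 0.977, -0.215], [-1.0, 0.005, -0.001]]
wrist_force: [0.4, 0.2, -0.2]
finger_gap: 0.0003
t 0.7667 p [ 0.3884 -0.2661  0.2521] yaw 77.6 q6 59.66671783638096 gap 0.00034397592983968393 tip 0.022 F [ 0.41  0.17 -0.21]
shift [0.1667, 0.5049, 0.2781] turn [-0.7911, 0.0019, -0.0009]
```

```bash
python3 -m inch '[[[0,0.5,0.28],[-0.79,0,0]],[[0,0.5,0.28],[-0.79,0,0]],[[0,0.5,0.28],[-0.79,0,0]],[[0,0.5,0.28],[-0.79,0,0]],[[0,0.5,0.28],[-0.79,0,0]],[[0.08,0.5,0.28],[-0.79,0,0]],[[0.16,0.5,0.28],[-0.79,0,0]],[[0.16,0.5,0.28],[-0.79,0,0]]]'
python3 go.py .5785 -.049 .17 -140
```

```text
t: 1.43
ee_pos: [0.5806, -0.0493, 0.1723]
orientation: [[0.002, -0.703, 0.711], [0.003, 0.711, 0.703], [-1.0, 0.0, 0.004]]
wrist_force: [0.3, -0.7, -0.7]
finger_gap: -0.0004
t 1.4333 p [ 0.5806 -0.0493  0.1723] yaw 134.69 q6 33.76451964857281 gap -0.0003663995866614573 tip 0.022 F [ 0.26 -0.7  -0.73]
shift [0.0045, 0.0034, -0.0025] turn [-0.4739, 0.001, 0.0008]
```

```bash
python3 -m inch '[[[0,0,0],[-0.47,0,0]],[[0,0,0],[-0.47,0,0]],[[0,0,0],[-0.47,0,0]],[[0,0,0],[-0.47,0,0]],[[0,0,0],[-0.47,0,0]],[[0,0,0],[-0.47,0,0]],[[0,0,0],[-0.47,0,0]],[[0,0,0],[-0.47,0,0]]]' >/dev/null
python3 -m inch '[[[0,0,0],[-0.16,0,0]],[[0,0,0],[-0.16,0,0]],[[0,0,0],[-0.16,0,0]],[[0,0,0],[-0.16,0,0]],[[0,0,0],[-0.16,0,0]]]' >/dev/null
python3 go.py .5785 -.049 .17 -140
cat > w.py <<'E'
import sys;from h import *;from plant import monitor,capture
s=monitor.sense();im=capture('wrist');T=np.eye(4);T[:3,:3]=s['orientation'];T[:3,3]=s['ee_pos']
T=T@get_calibration('wrist')['T_tool_cam'];np.savez(sys.argv[1]+'.npz',im=im,T=T)
cv2.imwrite('pics/'+sys.argv[1]+'.png',im[:,:,::-1])
E
python3 w.py w1
```

```text
t 2.5167 p [ 0.5797 -0.0491  0.1706] yaw -139.21 q6 -52.32153980936243 gap 0.00043864681146831556 tip 0.022 F [0.05 0.53 0.4 ]
shift [0.0013, 0.0017, 0.0017] turn [0.0044, 0.001, 0.0004]
```

View pics/w1.png

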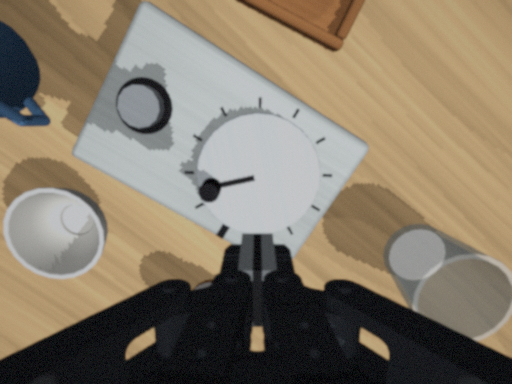

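```bash
python3 - <<'E'
from h import *
d=np.load('w1.npz');T=d['T'];im=d['im']
g=cv2.cvtColor(im,cv2.COLOR_RGB2GRAY)
# dark blobs on the face region
m=(g<70).astype(np.uint8);m[235:]=0
n,l,st,ce=cv2.connectedComponentsWithStats(m)
for i in range(1,n):
    if 8<st[i,4]<900 and 170<ce[i,0]<345 and 85<ce[i,1]<240: print('blob',st[i],ce[i].round(1))
P=lambda px,z:plane('wrist',[px],z,T)[0]
f=np.array([P(p,.045) for p in [(147,2),(367,148),(74,154)]])*1000;print(f.round(1),np.linalg.norm(f[0]-f[1]),np.linalg.norm(f[0]-f[2]))
y=f[1]-f[0];y/=np.linalg.norm(y);print('yaw timer',np.degrees(np.arctan2(y[1],y[0]))-90)
print('zero',P((223,231),.045),'opp mark6',P((296,113),.045),'3',P((197,138),.045),'9',P((316,209),.045))
print('c on disc',P((254,178),.055),'stud top?',P((208,191),.073), 'button',P((139,103),.059))
E
```

```text
blob [199 177  54  24 449] [215.2 187.6]
blob [218 226   9   9  49] [222.4 230.5]
[[ 529.6 -184.5   45. ]
 [ 502.4   -9.7   45. ]
 [ 643.8 -166.6   45. ]] 176.96675275481982 115.65085137696839
yaw timer 8.830315454039976
zero [ 0.61994444 -0.04772363  0.045     ] opp mark6 [ 0.51764973 -0.06512117  0.045     ] 3 [ 0.57688759 -0.10702385  0.045     ] 9 [ 0.55999798 -0.00560204  0.045     ]
c on disc [ 0.57068255 -0.05839521  0.055     ] stud top? [ 0.59413224 -0.07831765  0.073     ] button [ 0.58107137 -0.1488979   0.059     ]
```

```bash
python3 - <<'E'
from h import *
im=np.load('w1.npz')['im'];a=cv2.resize(im[90:242,175:335],None,fx=5,fy=5,interpolation=cv2.INTER_CUBIC)[:600]
cv2.imwrite('pics/w1c.png',a[:,:,::-1]);
E
```

```text
(no output)
```

View pics/w1c.png

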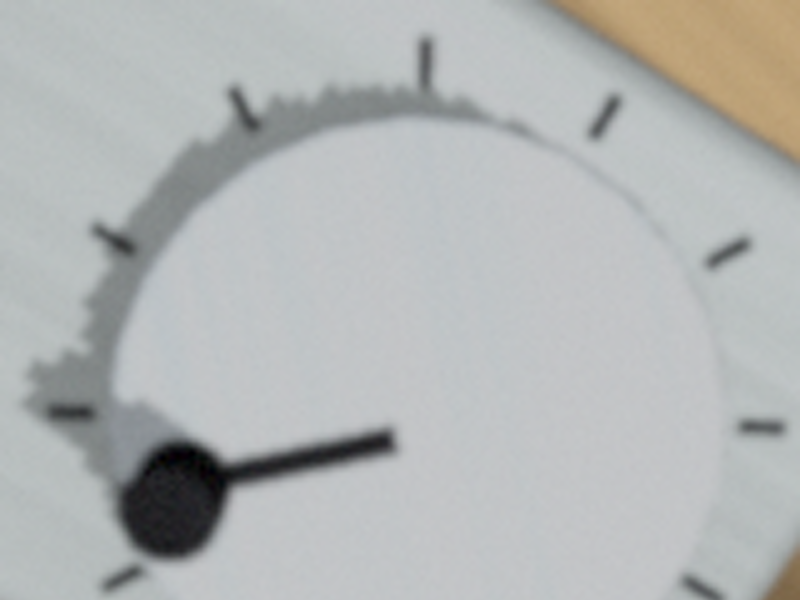

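```bash
python3 - <<'E'
from h import *
d=np.load('w1.npz');T=d['T']
w=lambda p:(np.array(p,float)+.5)/5-.5+[175,90]
P=lambda px,z:plane('wrist',w(px),z,T)[:,:2]*1000
mk={0:(237,703),1:(123,579),2:(72,412),3:(113,240),4:(244,109),5:(426,64),6:(605,117),7:(728,253),8:(761,427),9:(703,589)}
M=P(list(mk.values()),.045)
# circle centre and angles
A=np.c_[2*M,np.ones(len(M))];c=np.linalg.lstsq(A,(M**2).sum(1),rcond=None)[0];C=c[:2];print('C',C,'r',np.hypot(*(M-C).T).round(1))
a=np.degrees(np.arctan2(*(M-C).T[::-1]));print('angles',a.round(1))
fit=np.angle(np.exp(1j*np.radians(a+30*np.array(list(mk)))).mean(),deg=True);print('zero dir',fit)
L=P([(392,440),(232,474)],.055)-C;print('line pts',L,'phi of dir',fit-np.degrees(np.arctan2(*(L[1]-L[0])[::-1])), 'phi end',fit-np.degrees(np.arctan2(*L[1][::-1])))
for z,p in((.073,(171,508)),(.064,(176,500))):
    S=P([p],z)[0]-C;print('stud',S,np.hypot(*S),fit-np.degrees(np.arctan2(*S[::-1])))
t=lambda p:(np.array(p,float)+.5)/6-.5+[250,160]
for p,z in (((280,258),.055),((318,201),.055),((332,181),.073)):print('top',plane('top',t(p),z)[0]*1000)
tm=plane('top',t([(240,133),(315,143),(405,242),(403,315),(367,372),(303,405),(232,402),(168,360),(135,297),(142,227),(180,168)]),.045)[:,:2]*1000
A=np.c_[2*tm,np.ones(len(tm))];C=np.linalg.lstsq(A,(tm**2).sum(1),rcond=None)[0][:2];a=np.degrees(np.arctan2(*(tm-C).T[::-1]));print('topC',C,a.round(1))
E
```

```text
C [568.41877341 -56.70061269] r [52.1 50.5 50.7 51.  51.1 51.1 51.3 51.2 50.9 50.6]
angles [   8.8  -20.6  -51.   -80.8 -110.9 -140.7 -170.3  159.9  130.1  100.2]
zero dir 9.459297940713515
line pts [[  2.50729673  -2.42248024]
 [ 21.21920006 -16.48093328]] phi of dir 46.37722751521444 phi end 47.29575247968047
stud [ 25.47449945 -21.12988779] 33.09716423072158 49.13339291218527
stud [ 26.81180031 -20.72027021] 33.885132931167625 47.15629580673351
top [569.91627449 -61.33999917  55.        ]
top [590.51942378 -76.10060088  55.        ]
top [593.82930667 -79.42469929  73.        ]
topC [567.6751937  -58.89864398] [  10.   -21.4  -79.9 -111.2 -139.8 -169.7  161.2  129.6   99.9   69.7
   39.1]
```

```bash
cat > arc.py <<'E'
# arc.py phi z [b r] : go.py to push pose for dial angle phi
import sys,subprocess,numpy as np
phi,z=map(float,sys.argv[1:3]);b,r=(list(map(float,sys.argv[3:]))+[18,34])[:2] if len(sys.argv)>3 else (18,34)
C=np.array([568.2,-57.2]);w=np.radians(9.5-phi);R=np.array([np.cos(w),np.sin(w)]);t=np.array([R[1],-R[0]])
p=(C+r*R-b*t)/1000;subprocess.run(['python3','go.py',*map(str,p),str(z),str(9.5-phi-90)])
E
python3 arc.py 30 .12
```

```text
t 2.5667 p [ 0.5798 -0.0491  0.1708] yaw -139.43 q6 -52.09847485030767 gap -5.13943654489722e-05 tip 0.022 F [-0.07  0.1  -0.54]
shift [0.1014, -0.0362, -0.0396] turn [-0.1607, 0.0008, 0.0007]
```

```bash
python3 -m inch '[[[0.03,-0.036,-0.04],[-0.161,0,0]],[[0.06,-0.036,-0.04],[-0.161,0,0]],[[0.1,-0.036,-0.04],[-0.161,0,0]],[[0.1,-0.036,-0.04],[-0.161,0,0]],[[0.1,-0.036,-0.04],[-0.161,0,0]],[[0.1,-0.036,-0.04],[-0.161,0,0]]]' >/dev/null
python3 arc.py 30 .084
```

```text
t 3.0667 p [ 0.6062 -0.0524  0.1203] yaw -110.73 q6 -80.60530075048933 gap -2.0294679701408383e-05 tip 0.022 F [-0.16 -0.41  0.04]
shift [0.0726, -0.0002, -0.0004] turn [-0.0013, 0.0008, 0.0008]
```

```bash
python3 -m inch '[[[0.015,0,0],[0,0,0]],[[0.03,0,0],[0,0,0]],[[0.045,0,0],[0,0,0]],[[0.058,0,0],[0,0,0]],[[0.067,0,0],[0,0,0]],[[0.072,0,0],[0,0,0]],[[0.072,0,0],[0,0,0]]]' 
python3 arc.py 40 .084;python3 arc.py 45 .084;python3 arc.py 50 .084; python3 w.py w2
```

```text
t: 3.65
ee_pos: [0.6054, -0.0522, 0.0831]
orientation: [[-0.003, -0.354, -0.935], [0.004, -0.935, 0.354], [-1.0, -0.002, 0.004]]
wrist_force: [-0.3, -0.2, 0.1]
finger_gap: -0.0001
t 3.65 p [ 0.6054 -0.0522  0.0831] yaw -110.75 q6 -80.57948903427597 gap -8.30524949503972e-05 tip 0.022 F [-0.34 -0.23  0.15]
shift [-0.0018, 0.0118, -0.007] turn [0.0542, 0.0015, 0.0006]
t 3.65 p [ 0.6054 -0.0522  0.0831] yaw -110.75 q6 -80.57948903427597 gap -8.30524949503972e-05 tip 0.022 F [-0.34 -0.23  0.15]
shift [-0.0018, 0.0183, -0.0088] turn [0.082, 0.0015, 0.0005]
t 3.65 p [ 0.6054 -0.0522  0.0831] yaw -110.75 q6 -80.57948903427597 gap -8.30524949503972e-05 tip 0.022 F [-0.34 -0.23  0.15]
shift [-0.0018, 0.0249, -0.0101] turn [0.1097, 0.0015, 0.0004]
```

View pics/w2.png

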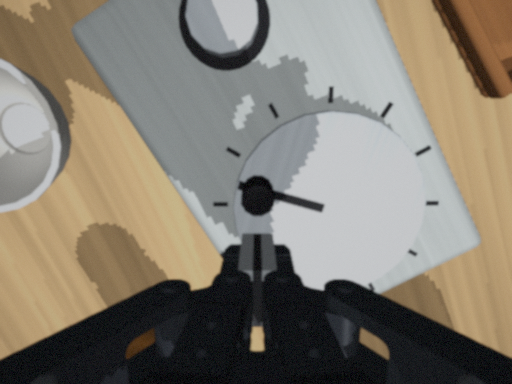

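```bash
python3 -m inch '[[[0,0.006,-0.004],[0.027,0,0]],[[0,0.012,-0.007],[0.054,0,0]],[[0,0.015,-0.008],[0.068,0,0]],[[0,0.018,-0.009],[0.082,0,0]],[[0,0.021,-0.0095],[0.096,0,0]],[[0,0.025,-0.01],[0.11,0,0]],[[0,0.025,-0.01],[0.11,0,0]]]' 
python3 arc.py 55 .084;python3 arc.py 60 .084;python3 arc.py 65 .084
```

```text
t: 4.28
ee_pos: [0.6065, -0.0661, 0.0844]
orientation: [[-0.001, -0.651, -0.759], [0.003, -0.759, 0.651], [-1.0, -0.001, 0.003]]
wrist_force: [0.1, 0.5, -0.3]
finger_gap: -0.0001
t 4.2833 p [ 0.6065 -0.0661  0.0844] yaw -130.61 q6 -61.975294844290445 gap -0.00012997265444384423 tip 0.022 F [ 0.08  0.53 -0.25]
shift [0.0009, 0.0063, -0.0011] turn [0.0271, 0.0009, 0.0004]
t 4.2833 p [ 0.6065 -0.0661  0.0844] yaw -130.61 q6 -61.975294844290445 gap -0.00012997265444384423 tip 0.022 F [ 0.08  0.53 -0.25]
shift [0.0008, 0.0125, -0.0034] turn [0.0549, 0.001, 0.0004]
t 4.2833 p [ 0.6065 -0.0661  0.0844] yaw -130.61 q6 -61.975294844290445 gap -0.00012997265444384423 tip 0.022 F [ 0.08  0.53 -0.25]
shift [0.0008, 0.019, -0.0052] turn [0.0827, 0.001, 0.0003]
```

```bash
cat > ang.py <<'E'
# dial angle from the pointer line in a new wrist picture; C from marks in w1
import sys,subprocess;from h import *
n=sys.argv[1]
if len(sys.argv)<3: subprocess.run(['python3','w.py',n])
d=np.load(n+'.npz');T=d['T'];g=cv2.cvtColor(d['im'],cv2.COLOR_RGB2GRAY)
v,u=np.nonzero(g<75);k=(v<228);px=np.c_[u,v][k]
P=plane('wrist',px,.055,T)[:,:2]*1000-[568.4,-56.7];r=np.hypot(*P.T);k=(r>5)&(r<22);P=P[k]
if len(P)<8: print('no line',len(P))
else:
    m=P.mean(0);U=np.linalg.svd(P-m)[2][0];U*=np.sign(U@m)
    print(n,'npx',len(P),'phi line dir',round((9.5-np.degrees(np.arctan2(U[1],U[0])))%360,1),'phi by mean',round((9.5-np.degrees(np.arctan2(m[1],m[0])))%360,1))
E
python3 ang.py w1 x; python3 ang.py w2 x; python3 ang.py w3
```

```text
w1 npx 72 phi line dir 46.2 phi by mean 48.0
w2 npx 223 phi line dir 46.4 phi by mean 48.1
this script no longer has the robotException ignored in: <_io.TextIOWrapper mode='rw' encoding='UTF-8'>
Traceback (most recent call last):
BrokenPipeError: [Errno 32] Broken pipe
```

```bash
sed -i '/subprocess.run/d' ang.py; python3 w.py w3; python3 ang.py w3
```

```text
w3 npx 221 phi line dir 56.7 phi by mean 58.7
```

```bash
python3 -m inch '[[[0,0.003,-0.0005],[0.014,0,0]],[[0,0.006,-0.001],[0.027,0,0]],[[0,0.009,-0.002],[0.041,0,0]],[[0,0.0125,-0.0034],[0.055,0,0]],[[0,0.016,-0.0044],[0.069,0,0]],[[0,0.019,-0.0052],[0.083,0,0]],[[0,0.019,-0.0052],[0.083,0,0]]]' |grep force
python3 arc.py 70 .084;python3 arc.py 75 .084;python3 arc.py 80 .084|tail -1; python3 w.py w4; python3 ang.py w4
```

```text
wrist_force: [0.9, 0.3, -0.0]
t 4.9667 p [ 0.6025 -0.0745  0.0845] yaw -145.42 q6 -48.05081907512834 gap 0.00021396617317584755 tip 0.022 F [ 0.94  0.26 -0.03]
shift [0.001, 0.0071, -0.0035] turn [0.0282, 0.0011, 0.0005]
t 4.9667 p [ 0.6025 -0.0745  0.0845] yaw -145.42 q6 -48.05081907512834 gap 0.00021396617317584755 tip 0.022 F [ 0.94  0.26 -0.03]
shift [0.0009, 0.0134, -0.0058] turn [0.056, 0.0012, 0.0004]
shift [0.0009, 0.0198, -0.0076] turn [0.0838, 0.0012, 0.0004]
w4 npx 224 phi line dir 64.1 phi by mean 65.1
```

```bash
python3 -m inch '[[[0,0.0035,-0.0018],[0.014,0,0]],[[0,0.007,-0.0035],[0.028,0,0]],[[0,0.01,-0.0047],[0.042,0,0]],[[0,0.0134,-0.0058],[0.056,0,0]],[[0,0.0155,-0.0065],[0.065,0,0]],[[0,0.0155,-0.0065],[0.065,0,0]]]' |grep force
python3 w.py w5; python3 ang.py w5;python3 arc.py 85 .084;python3 arc.py 90 .084|tail -1;python3 arc.py 95 .084|tail -1; 
```

```text
wrist_force: [0.1, -0.2, -0.7]
w5 npx 227 phi line dir 77.3 phi by mean 78.4
t 5.5667 p [ 0.598  -0.0816  0.0846] yaw -156.93 q6 -37.28529848658662 gap 0.0002356925608651482 tip 0.022 F [-0.74  0.37 -0.15]
shift [0.0011, 0.0102, -0.0045] turn [0.0476, 0.0011, 0.0001]
shift [0.0011, 0.0166, -0.0064] turn [0.0754, 0.0011, 0.0001]
shift [0.0011, 0.0232, -0.0078] turn [0.1031, 0.0011, 0.0]
```

```bash
python3 w.py w6; python3 ang.py w6; python3 -m inch '[[[0,0.003,-0.0014],[0.014,0,0]],[[0,0.003,-0.0014],[0.014,0,0]]]' |grep force
python3 w.py w7; python3 ang.py w7
```

```text
w6 npx 248 phi line dir 77.0 phi by mean 78.5
wrist_force: [-0.3, 0.4, -0.8]
w7 npx 229 phi line dir 83.0 phi by mean 84.1
```

```bash
python3 -m inch '[[[0,0,0],[0,0,0]],[[0,0,0],[0,0,0]],[[0,0,0],[0,0,0]]]' |grep force
python3 w.py w8; python3 ang.py w8;  python3 arc.py 90 .084
```

```text
wrist_force: [0.3, 0.6, 0.2]
w8 npx 233 phi line dir 89.9 phi by mean 91.5
t 6.1333 p [ 0.5969 -0.0827  0.0846] yaw -159.33 q6 -35.01668552534332 gap -0.00022264356814327504 tip 0.022 F [-0.04  0.51 -0.02]
shift [0.0011, 0.0136, -0.0057] turn [0.062, 0.0011, 0.0]
```

```bash
for a in 84 88 92 96 100 104 108; do echo $a; python3 arc.py $a .084|tail -1; done
```

```text
84
shift [0.0011, 0.0061, -0.003] turn [0.0287, 0.0011, 0.0001]
88
shift [0.0011, 0.0111, -0.0049] turn [0.0509, 0.0011, 0.0001]
92
shift [0.0011, 0.0162, -0.0064] turn [0.0731, 0.0011, 0.0]
96
shift [0.0011, 0.0215, -0.0076] turn [0.0954, 0.0011, -0.0]
100
shift [0.0011, 0.0268, -0.0084] turn [0.1176, 0.0011, -0.0001]
104
shift [0.0011, 0.0321, -0.0088] turn [0.1398, 0.0011, -0.0001]
108
shift [0.0011, 0.0375, -0.0089] turn [0.162, 0.0011, -0.0001]
```

```bash
python3 -m inch '[[[0.001,0.006,-0.003],[0.029,0,0]],[[0.001,0.011,-0.005],[0.051,0,0]],[[0.001,0.016,-0.0064],[0.073,0,0]],[[0.001,0.0215,-0.0076],[0.095,0,0]],[[0.001,0.027,-0.0084],[0.118,0,0]],[[0.001,0.032,-0.0088],[0.14,0,0]],[[0.001,0.0355,-0.0089],[0.154,0,0]],[[0.001,0.0375,-0.0089],[0.162,0,0]]]' |grep force
python3 -m inch '[[[0,0,0],[0,0,0]],[[0,0,0],[0,0,0]],[[0,0,0],[0,0,0]],[[0,0,0],[0,0,0]],[[0,0,0],[0,0,0]]]' |grep force
python3 w.py w9; python3 ang.py w9;for a in 108 113 118 122 126 130 134 138; do echo $a; python3 arc.py $a .084|tail -1; done
```

```text
wrist_force: [-0.1, 0.7, -0.3]
wrist_force: [0.4, -0.7, -0.0]
w9 npx 233 phi line dir 119.8 phi by mean 120.2
108
shift [0.0001, -0.0002, 0.0001] turn [-0.0003, 0.001, -0.0004]
113
shift [0.0001, 0.0059, -0.0028] turn [0.0274, 0.001, -0.0005]
118
shift [0.0001, 0.0122, -0.0052] turn [0.0552, 0.001, -0.0005]
122
shift [0.0001, 0.0173, -0.0066] turn [0.0774, 0.001, -0.0005]
126
shift [0.0001, 0.0226, -0.0078] turn [0.0997, 0.001, -0.0006]
130
shift [0.0001, 0.0279, -0.0085] turn [0.1219, 0.0009, -0.0006]
134
shift [0.0001, 0.0333, -0.0089] turn [0.1441, 0.0009, -0.0007]
138
shift [0.0001, 0.0386, -0.0089] turn [0.1663, 0.0009, -0.0007]
```

View pics/w9.png

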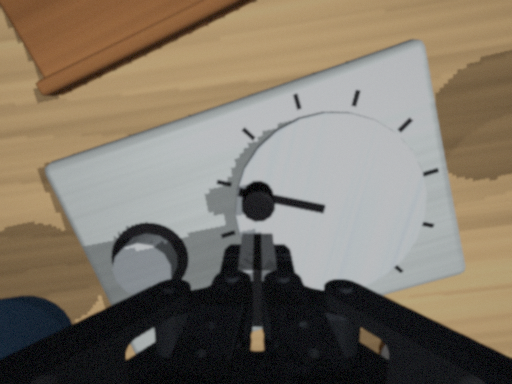

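```bash
python3 -m inch '[[[0,0.006,-0.003],[0.027,0,0]],[[0,0.012,-0.0052],[0.055,0,0]],[[0,0.0173,-0.0066],[0.077,0,0]],[[0,0.0226,-0.0078],[0.1,0,0]],[[0,0.028,-0.0085],[0.122,0,0]],[[0,0.033,-0.0089],[0.144,0,0]],[[0,0.036,-0.0089],[0.156,0,0]],[[0,0.0385,-0.0089],[0.166,0,0]]]' |grep force
python3 -m inch '[[[0,0,0],[0,0,0]],[[0,0,0],[0,0,0]],[[0,0,0],[0,0,0]],[[0,0,0],[0,0,0]],[[0,0,0],[0,0,0]]]' |grep force
python3 w.py w10; python3 ang.py w10;for a in 138 143 148 152 156 160 164 168; do echo $a; python3 arc.py $a .084|tail -1; done
```

```text
wrist_force: [0.4, 0.1, 1.2]
wrist_force: [0.4, 0.0, -0.3]
w10 npx 233 phi line dir 150.1 phi by mean 148.4
138
shift [0.0002, 0.0002, -0.0001] turn [-0.0001, 0.0007, -0.0008]
143
shift [0.0002, 0.0062, -0.003] turn [0.0277, 0.0007, -0.0009]
148
shift [0.0002, 0.0125, -0.0053] turn [0.0555, 0.0006, -0.0009]
152
shift [0.0002, 0.0177, -0.0068] turn [0.0777, 0.0006, -0.0009]
156
shift [0.0002, 0.023, -0.0079] turn [0.0999, 0.0006, -0.0009]
160
shift [0.0002, 0.0283, -0.0086] turn [0.1221, 0.0005, -0.001]
164
shift [0.0003, 0.0336, -0.009] turn [0.1444, 0.0005, -0.001]
168
shift [0.0003, 0.039, -0.009] turn [0.1666, 0.0005, -0.001]
```

```bash
python3 -m inch '[[[0,0.006,-0.003],[0.027,0,0]],[[0,0.0125,-0.0053],[0.055,0,0]],[[0,0.0177,-0.0068],[0.077,0,0]],[[0,0.023,-0.0079],[0.1,0,0]],[[0,0.028,-0.0086],[0.122,0,0]],[[0,0.0335,-0.009],[0.144,0,0]],[[0,0.0365,-0.009],[0.156,0,0]],[[0,0.039,-0.009],[0.166,0,0]]]' |grep force
python3 -m inch '[[[0,0,0],[0,0,0]],[[0,0,0],[0,0,0]],[[0,0,0],[0,0,0]],[[0,0,0],[0,0,0]],[[0,0,0],[0,0,0]]]' |grep force
python3 w.py w11; python3 ang.py w11;for a in 168 173 178 182 186 190 194 197; do echo $a; python3 arc.py $a .084|tail -1; done
```

```text
wrist_force: [0.5, 0.4, 0.2]
wrist_force: [1.2, 0.2, -0.4]
w11 npx 234 phi line dir 180.2 phi by mean 176.5
168
shift [0.0003, 0.0, 0.0] turn [0.0001, 0.0002, -0.001]
173
shift [0.0003, 0.0061, -0.0029] turn [0.0279, 0.0002, -0.0011]
178
shift [0.0004, 0.0124, -0.0052] turn [0.0557, 0.0001, -0.0011]
182
shift [0.0004, 0.0175, -0.0067] turn [0.0779, 0.0001, -0.0011]
186
shift [0.0004, 0.0228, -0.0078] turn [0.1001, 0.0, -0.0011]
190
shift [0.0004, 0.0281, -0.0085] turn [0.1224, 0.0, -0.0011]
194
shift [0.0004, 0.0335, -0.0089] turn [0.1446, -0.0, -0.0011]
197
shift [0.0004, 0.0375, -0.0089] turn [0.1612, -0.0001, -0.0011]
```

```bash
python3 -m inch '[[[0,0.006,-0.003],[0.028,0,0]],[[0,0.0124,-0.0052],[0.056,0,0]],[[0,0.0175,-0.0067],[0.078,0,0]],[[0,0.0228,-0.0078],[0.1,0,0]],[[0,0.028,-0.0085],[0.122,0,0]],[[0,0.0325,-0.0088],[0.14,0,0]],[[0,0.0355,-0.0089],[0.153,0,0]],[[0,0.0375,-0.0089],[0.161,0,0]]]' |grep force
python3 -m inch '[[[0,0,0],[0,0,0]],[[0,0,0],[0,0,0]],[[0,0,0],[0,0,0]],[[0,0,0],[0,0,0]],[[0,0,0],[0,0,0]]]' |grep force
python3 w.py w12; python3 ang.py w12; python3 arc.py 197 .17 30
```

```text
wrist_force: [-0.4, -0.1, -0.1]
wrist_force: [-0.3, -0.7, -0.4]
w12 npx 241 phi line dir 210.2 phi by mean 204.8
t 10.6667 p [ 0.5322 -0.0706  0.0842] yaw 82.47 q6 82.72394171751802 gap 7.293588851048825e-05 tip 0.022 F [-0.35 -1.2   0.62]
shift [-0.1717, -0.0235, 0.0318] turn [-0.0002, -0.0003, -0.001]
```

```bash
python3 -m inch '[[[0,-0.01,0],[0,0,0]],[[0,-0.02,0],[0,0,0]],[[0,-0.025,0],[0,0,0]],[[-0.06,-0.025,0],[0,0,0]],[[-0.13,-0.025,0],[0,0,0]],[[-0.2,-0.025,0],[0,0,0]],[[-0.22,-0.025,0],[0,0,0]],[[-0.22,-0.025,0],[0,0,0]]]' |grep force
python3 go.py .578 -.16 .195 82.5
```

```text
wrist_force: [0.6, -0.6, -0.6]
t 11.3333 p [ 0.5331 -0.0845  0.1991] yaw 82.44 q6 81.34583825023512 gap 7.488928872474678e-05 tip 0.022 F [ 0.63 -0.62 -0.63]
shift [0.0089, -0.1379, 0.1088] turn [-0.0004, 0.0026, -0.0005]
```

```bash
python3 -m inch '[[[0,-0.05,0.04],[0,0,0]],[[0,-0.1,0.08],[0,0,0]],[[0,-0.138,0.109],[0,0,0]],[[0,-0.138,0.109],[0,0,0]],[[0,-0.138,0.109],[0,0,0]],[[0,-0.138,0.109],[0,0,0]]]' |grep force
python3 w.py w13; python3 ang.py w13
```

```text
wrist_force: [-0.1, -0.0, -0.2]
w13 npx 77 phi line dir 209.8 phi by mean 207.6
```

View pics/w13.png

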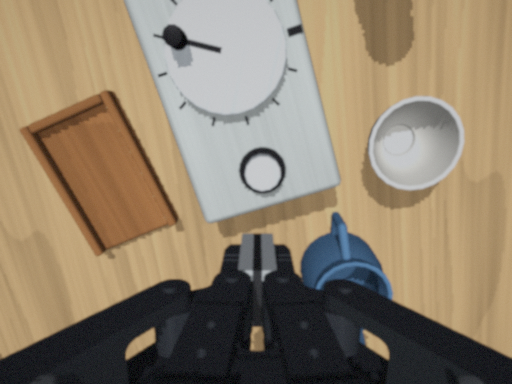

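```bash
python3 - <<'E'
from h import *
d=np.load('w13.npz');T=d['T'];P=lambda p,z:plane('wrist',[p],z,T)[0].round(4)
g=cv2.cvtColor(d['im'],cv2.COLOR_RGB2GRAY)
v,u=np.mgrid[:384,:512];m=((g>110)&(np.hypot(u-263,v-171)<20)).astype(np.uint8)
n,l,st,ce=cv2.connectedComponentsWithStats(m);i=l[171,263];print(st[i],ce[i]);b=ce[i]
print('button',P(b,.059),'corners',P((208,221),.045),P((340,183),.045),'zero',P((295,30),.045))
print('width mm',np.linalg.norm(P((b[0]-st[i,2]/2,b[1]),.059)-P((b[0]+st[i,2]/2,b[1]),.059))*1000)
# two views: w1 pixel (139,103)
d1=np.load('w1.npz');o,r=ray('wrist',[(138.5,103)],d1['T']);o2,r2=ray('wrist',[b],T);print('tri w1/w13',tri([(o,r[0]),(o2,r2[0])]))
E
python3 go.py .581 -.149 .10 82.5
```

```text
[ 244  154   37   37 1064] [262.25845865 172.46710526]
button [ 0.583  -0.1476  0.059 ] corners [ 0.5319 -0.186   0.045 ] [ 0.6453 -0.1678  0.045 ] zero [ 0.6202 -0.0483  0.045 ]
width mm 28.666531007430926
tri w1/w13 (array([ 0.5828335 , -0.14980356,  0.05252507]), [np.float64(0.0008922687538197777), np.float64(0.0008922687538197304)])
t 11.8833 p [ 0.5771 -0.1592  0.1982] yaw 82.46 q6 75.58890446018634 gap -0.0001120081214532304 tip 0.022 F [-0.    0.09 -0.23]
shift [0.1965, 0.0208, 0.0039] turn [-0.0002, 0.0018, -0.0009]
```

```bash
python3 -m inch '[[[0.05,0.023,0.007],[0,0,0]],[[0.11,0.023,0.007],[0,0,0]],[[0.17,0.023,0.007],[0,0,0]],[[0.2,0.023,0.007],[0,0,0]],[[0.21,0.023,0.007],[0,0,0]],[[0.21,0.023,0.007],[0,0,0]]]' |grep force
python3 go.py .5825 -.148 .081 82.5
```

```text
wrist_force: [0.7, -0.6, 0.2]
t 12.3833 p [ 0.5808 -0.1465  0.0911] yaw 82.53 q6 76.78782710949459 gap 0.0005905333409731453 tip 0.022 F [ 0.65 -0.61  0.15]
shift [0.0201, -0.0027, 0.0037] turn [0.0002, 0.0003, -0.0013]
```

```bash
python3 -m inch '[[[0.006,-0.002,0.003],[0,0,0]],[[0.012,-0.002,0.003],[0,0,0]],[[0.017,-0.002,0.003],[0,0,0]],[[0.02,-0.002,0.003],[0,0,0]],[[0.023,-0.002,0.003],[0,0,0]],[[0.026,-0.002,0.003],[0,0,0]],[[0.026,-0.002,0.003],[0,0,0]]]' |egrep 'force|pos'
python3 -m inch '[[[0.002,0,0],[0,0,0]],[[0.004,0,0],[0,0,0]],[[0.004,0,0],[0,0,0]]]' |egrep 'force|pos'
```

```text
ee_pos: [0.5828, -0.1479, 0.0788]
wrist_force: [0.3, 0.4, 3.1]
ee_pos: [0.5828, -0.1479, 0.0771]
wrist_force: [-1.3, 0.4, 3.6]
```

```bash
python3 -m inch '[[[0.002,0,0],[0,0,0]],[[0.004,0,0],[0,0,0]],[[0.004,0,0],[0,0,0]]]' |egrep 'force|pos'
python3 -m inch '[[[0.001,0,0],[0,0,0]],[[0.002,0,0],[0,0,0]],[[0.002,0,0],[0,0,0]]]' |egrep 'force|pos'
```

```text
ee_pos: [0.5828, -0.1479, 0.0752]
wrist_force: [-0.8, 0.6, 4.7]
ee_pos: [0.5829, -0.1479, 0.0751]
wrist_force: [-2.6, 1.2, 6.9]
```

```bash
python3 -m inch '[[[0.001,0,0],[0,0,0]],[[0.003,0,0],[0,0,0]],[[0.003,0,0],[0,0,0]]]' |egrep 'force|pos'

```

```text
ee_pos: [0.5829, -0.1479, 0.075]
wrist_force: [-4.2, 1.5, 8.6]
```

Hard stop reached (8.6 N, no further travel), so the button is fully down. Now I'll lift off and look.

```bash
python3 -m inch '[[[-0.006,0,0],[0,0,0]],[[-0.014,0,0],[0,0,0]],[[-0.03,0,0],[0,0,0]],[[-0.08,-0.02,0],[0,0,0]],[[-0.16,-0.02,0],[0,0,0]],[[-0.24,-0.02,0],[0,0,0]],[[-0.24,-0.02,0],[0,0,0]],[[-0.24,-0.02,0],[0,0,0]]]' |egrep 'force|pos|^t'
python3 w.py w14; python3 ang.py w14
python3 - <<'E'
from h import *
d=np.load('w14.npz');T=d['T'];g=cv2.cvtColor(d['im'],cv2.COLOR_RGB2GRAY)
c=proj('wrist',[.583,-.148,.059],T)[0];print('expected button px',c)
v,u=np.mgrid[:384,:512];m=((g>110)&(np.hypot(u-c[0],v-c[1])<21)).astype(np.uint8)
n,l,st,ce=cv2.connectedComponentsWithStats(m);i=l[int(c[1]),int(c[0])];print(st[i],plane('wrist',[ce[i]],.059,T)*1000)
W=lambda a:np.linalg.norm(plane('wrist',[(ce[i][0]-a/2,ce[i][1])],.059,T)-plane('wrist',[(ce[i][0]+a/2,ce[i][1])],.059,T))*1000
print('width at up height',W(st[i,2]))
E
```

```text
t: 14.63
ee_pos: [0.5834, -0.1592, 0.1992]
wrist_force: [-1.1, 0.0, -0.4]
w14 npx 81 phi line dir 210.1 phi by mean 207.5
expected button px [253.03867448 173.81067134]
[ 235  155   37   37 1053] [[ 582.93125494 -147.60358124   59.        ]]
width at up height 28.91143999253158
```

View pics/w14.png

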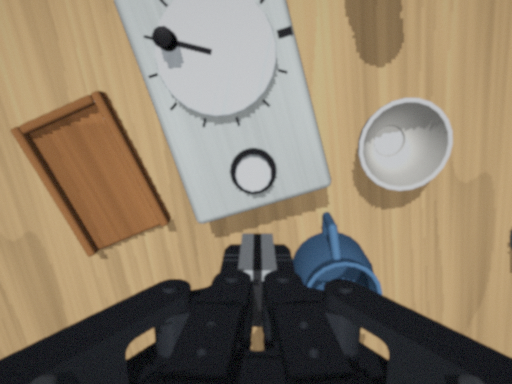

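```bash
python3 -c "
from plant import hand_in;print(hand_in())"
```

```text
the job is handed in; nothing more can be done
None
```

The timer is set to 35 minutes and the start button has been pressed and released. I handed the job in at about 14.7 s on the robot's clock, with the gripper clear of everything.

**Dial:** With the gripper shut, I pushed from behind the stud until it settled at 60°. I then pushed it on one click at a time, backing off only once it stood at the last mark. The pointer line read about 90, 120, 150, 180 and 210° after those clicks. In the final wrist picture the stud stands at the seventh mark clockwise from the long zero mark (210.1°, target 210°).

**Start button:** I pressed until it reached a hard stop. The tip was about 6 mm below the button's raised height, and the force rose to 8.6 N with no further travel. After I lifted off, the cap's apparent width at its raised height was 28.9 mm, against 28 mm given, so it had come back up.

**Timer and surroundings:** The button's centre read the same, within 0.1 mm, before and after the press. The box corner and zero mark were within about 2 mm of their first readings. The spoon rest, ramekin and creamer look undisturbed in the last picture. I did not photograph the tumbler and spice jar again after the pushing.

**Disagreements:**
- The dial started at about 47°, between the first and second marks, not on a click as described.
- Taking the angle from the line's mean position instead of its direction gave 207.5° at the end. A centre error of about 1 mm would explain it, and the picture shows the stud on the mark.
- The button's height measured from two wrist views came out at 52.5 mm, against 59 mm given. I put this down to a rough pixel pick in the first view. Contact while pressing agreed with 59 mm.

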